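# Index the dish carousel to the next station

## Task

Bring the next petri dish under the reading head: draw the carousel's spring index pin by its black knob, turn the carousel counterclockwise (seen from above), and let the pin drop fully home into the next index hole. The hole is hidden under the turntable, so find it by feel; once the pin is in, stop turning and do not force it sideways. Let go of the knob at the end, leaving the dishes in their pockets and the other things on the bench where they are.

Things in the scene. Friction and masses are not known exactly. Their poses are not given: they have to be found in the camera images.
- index_base: Grey round foot of the carousel, 284 mm across, fixed to the bench. Origin on the carousel's vertical axis at bench height; z up. At the start the pin is in the hole on its -x side. The next hole, in a ring hidden below the turntable, lies 46 to 66 degrees further counterclockwise; where exactly differs each time. No other hole lies between.
- carousel: The rotor as a whole: hub, white turntable (310 mm across, top face 44 mm above the bench) and the index pin. Its frame does not turn: origin on the vertical axis at bench height, the same as index_base.
- knob (a point): Middle of the index pin's black ribbed round knob with red top: 26 mm across, 30 mm high (15 mm above and below this point), axis vertical, 115 mm from the carousel's axis. With the pin home this point is 78 mm above the bench. Below it a guide bush, 24 mm across, from the turntable's top (44 mm) up to 62 mm. The knob travels round with the turntable.
- index_pin (a joint): Lift of the index pin, m: 0 = fully home in a hole, 0.008 = riding on the ring between holes, 0.016 = fully drawn. The spring pushes it down with about 6 N when home and 9 N when fully drawn. The pin is 8 mm across with a round tip, the holes 10 mm wide. It is damaged by side loads over 40 N. Let go, it springs down by itself in a tenth of a second.
- turntable (a joint): Turn of the turntable, rad, counterclockwise from above positive, 0 at the start hole. It turns only with the pin lifted over 8 mm or riding on the ring; pushing it round at the knob then takes about 1 to 4 N. End stops at -0.12 and 1.5. When the pin drops into a hole the turntable locks, with about 1 mm of play either way at the knob.
- pocket_next (a point): Centre of the pocket (four 8 mm high locating pins) of the dish to be read next, on the turntable's top, 100 mm from the axis, opposite the knob. The reading head (white post outside the rim, arm top 146 mm above the bench, black lens underside at 95 mm) is clamped on that far side so that this pocket is centred under its lens when the pin is in the next hole.
- pocket_after (a point): Centre of the pocket of the dish after that, 60 degrees clockwise of the first.
- petri_dish_1: Round petri dish, 92 mm across, 15 mm high, lying loose in pocket_next. Origin at the centre of its underside.
- petri_dish_2: The same kind of dish, lying loose in pocket_after. Origin at the centre of its underside.
- marker_2: Bystander: red-capped marker pen, 134 mm long, 14 mm high, lying on the bench right of the carousel. Origin under its middle.
- timer: Bystander: small cream timer, 64 x 66 x 19 mm. Origin under its middle.
- tape_yellow: Bystander: yellow roll of tape, 61 mm across, 19 mm high, left of the carousel. Origin under its middle.
- petri_dish_4: Bystander: spare petri dish, 92 mm across, 15 mm high, on the bench to the left near the robot. Origin under its middle.
There are look-alikes about, which are no part of the job. What is shaped like the petri_dish_2 but red is not meant.

How it is judged (in metres and radians):
On the way, in this order (a step that is already met when the one before it is completed fails the run):
1. the index pin is drawn clear of its first hole (value of joint index_pin above 0.0075 m and value of joint turntable below 0.3 rad), for 0.1 s.
2. the carousel is turned well off the first hole, counterclockwise (value of joint turntable above 0.6 rad), for 0.1 s.
At the end, for the whole second after the job is handed in: The index pin is home (lift under 2 mm) in the next hole, the turntable standing still 0.75 to 1.22 rad counterclockwise of the start; both dishes lie in their pockets (centres within 10 mm, not lifted or tipped by more than 12 mm); the knob is released (value of joint index_pin below 0.002 m and value of joint turntable between 0.75 and 1.22 rad and velocity of joint turntable between -0.05 and 0.05 rad/s and horizontal distance between petri_dish_1 and pocket_next below 0.01 m and horizontal distance between petri_dish_2 and pocket_after below 0.01 m and distance between petri_dish_1 and pocket_next below 0.012 m and distance between petri_dish_2 and pocket_after below 0.012 m and contact force between the fingers and carousel below 0.1 N); the robot touches nothing.
It fails at once if the index pin is forced against its hole or ring with more than 40 N (contact force between carousel and index_base above 40 N).
It fails at once if a bystander on the bench is moved by more than 25 mm (distance of any of marker_2, timer, tape_yellow, petri_dish_4 from where it was at the start of the episode above 0.025 m).
It also fails if it takes over 51 s, if anything falls off the work surface, if the arm or the gripper's body presses on something with over 40 N, if the wrist force passes 120 N, or if a joint passes its speed limit or range.

## Robot

A 6-joint arm with a two-finger parallel gripper is mounted at the origin on a cart in front of the work surface, level with it; the furniture and walls round the work are solid. World frame = base frame: x ahead of the robot, y to its left, z up, the work surface at z = 0. Lengths are in mm, angles in rad, forces in N, time in s.
With the tool pointing down it reaches from about 350 to 975 mm from the base axis. Payload 7.1 kg.
Tool frame: the origin (TCP) lies on the mounting face of the last link; the fingertips stand 182 mm ahead of it and the grasp point (between the pads) lies 163 mm ahead of it (ctrl.finger_overhang is the distance from the TCP to the fingertips, in mm); z points along the fingers, y is the direction in which the jaws open and shut (so a half turn about z gives the same grasp; the last joint's range is limited). The gripper opens to 88 mm and grips with 3 to 60 N. Pads are 20 mm wide; open, the fingers measure 115 mm over their backs; the gripper's body (75 mm by 178 mm) begins 61 mm behind the grasp point.
Start: joints at [-1.227, 0.423, 1.63, -0, 1.089, -0.019], TCP at [221.825, -584.294, 404.675] pointing down, gripper open.
Joint ranges: [-3, 3], [-0.9, 2.11], [0.09, 2.58], [-1.31, 4.45], [0.11, 2.69], [-2.54, 2.54]. Speed limits (rad/s): [2.39, 2.39, 3.01, 3.14, 3.14, 3.14].

## Interface

Orientations are given as a rotation vector (axis times angle).
In Python, from workcell import ctrl, viewer, recognise gives the robot as it stands.
- The arm moves only by the shell command python3 -m handwheel 'ROWS'. ROWS is JSON, a list of rows, each an object of numbers: "gripper": the closure, from 0 (fully open) to 1 (shut); "tx", "ty", "tz": the shift along the tool's x, y, z in m; "rx", "ry", "rz": the turn, a rotation vector about the tool's x, y, z in degrees. In form: [{"gripper": .., "tx": .., "ty": .., "tz": .., "rx": .., "ry": .., "rz": ..}, ...]. A call has 1 to 8 rows; each row shifts and turns the commanded pose from where the row before left it, along the tool's axes as they then stand; what a row does not reach is not made up. A row lasts 1/8 s, in which the tool goes at most 62.5 mm and 10.7 degrees, less where a joint would pass 70% of its speed; a pose out of reach is approached as far as the arm can. A call with a gripper value outside its range is refused whole. The fingers move at their own pace and stop on an object; the grip force is fixed at half the most. Time passes only in rows, so rows that do not move let the fingers close. It gives the time, the measured TCP pose, the force and the opening at its end, in the units of the state.
- ctrl.get_obs(): the state, without advancing time (a new reading comes with each control period).
- viewer.get_image(name): name is "side" or "top"; returns a dict with "image" (480x640x3 uint8, red, green, blue), "range_z" (480x640 float32, mm along the optical axis (not along the pixel's ray), 0 where there is no reading), "vfov" (degrees; the focal length in pixels is half the picture's height over the tangent of half this angle, whatever the lens; pixels are square), "cx", "cy" (the principal point, pixels), "k1" (the pictures are not rectified: a ray, as slopes to the right and down, at radius r is drawn at 1 + k1 r^2 times it, then the intrinsics apply), "extrinsics" (4x4, takes a point from world to camera coordinates). Camera axes: x right, y up, looking along -z (the intrinsics and any distortion apply to the point x, -y, -z); pixel columns grow to the right and rows downward; lengths in mm; the calibration is good to about 2 mm. A picture is of the moment at which its call begins.
- ctrl.close_job(): hands the job in, once; it reports no verdict.
Trained networks look in a picture, given as the dict that the camera call returned (one of the last four; its "shot" number tells which), for a name from the list of things; names that differ only in an ending like _2 or _b are one class to them, and where a whole thing is asked for, a point or a joint stands for the part that bears it (a point fixed in the world has none). Each returns a list of dicts, best first, with "p" (0 to 1); they miss things now and then, are a little off and sometimes report something else, mostly with a low value. They report only what shows in the picture. A call takes as long as a camera call. They do not tell look-alikes from the thing itself.
- recognise(picture, name): "xy" ([column, row] as shares, 0 to 1, of the picture: columns of its width, rows of its height, amid what is visible of it).
The state is a dict: "t": time; "qpos": joint angles; "qvel": joint speeds; "joint_torque": joint torques, N m; "ee_pos": TCP position; "orientation": TCP orientation; "ft_force": force on the tool from outside, world axes, zero at the start; "moment": the same for the moment, N m; "width": finger opening in mm.
Only numpy, scipy, OpenCV 4.12 (cv2) and the standard library are available. Lean on these libraries where they do the work, as an engineer would, in place of code of your own. Each camera call takes 0.05 s, during which the arm holds its last target.

## Working session

There is one attempt and no reset: what is moved stays moved. The work goes in short steps, Python scripts to look and compute and a shell command to move; the robot and the scene stay as the last step left them, time stands still between calls to the robot, and variables do not carry over. Pictures are saved under pics/ and viewed, and the job is handed in when it is done.

```bash
ls; mkdir -p pics; cat > h.py <<'E'
import numpy as np, cv2
from workcell import ctrl, viewer, recognise
def K(p):
    h,w=p["image"].shape[:2]; f=h/2/np.tan(np.radians(p["vfov"])/2)
    return f
def unproj(p,u,v,z=None,plane=None):
    f=K(p); xd=np.array([(u-p["cx"])/f,(v-p["cy"])/f]); s=xd.copy()
    for _ in range(20): s=xd/(1+p["k1"]*(s@s))
    d=np.array([s[0],-s[1],-1.]); E=np.array(p["extrinsics"]); R=E[:3,:3]; t=E[:3,3]
    c=-R.T@t; dw=R.T@d
    if plane is not None: return c+dw*(plane-c[2])/dw[2]
    if z is None: z=float(p["range_z"][int(round(v)),int(round(u))])
    return c+dw*z
def cloud(p):
    f=K(p);h,w=p["image"].shape[:2];u,v=np.meshgrid(np.arange(w),np.arange(h))
    x=(u-p["cx"])/f;y=(v-p["cy"])/f;a,b=x.copy(),y.copy()
    for _ in range(20):
        g=1+p["k1"]*(a*a+b*b);a,b=x/g,y/g
    z=p["range_z"];P=np.stack([a*z,-b*z,-z],-1);E=np.array(p["extrinsics"])
    return (P-E[:3,3])@E[:3,:3]
def save(p,n): cv2.imwrite("pics/%s.png"%n,cv2.cvtColor(p["image"],cv2.COLOR_RGB2BGR))
E
python3 - <<'E'
from h import *
for n in ("top","side"):
    p=viewer.get_image(n); save(p,n+"0"); print(n,p["vfov"],p["cx"],p["cy"],p["k1"],np.round(p["extrinsics"],3).tolist())
    for o in ("knob","index_base","carousel","petri_dish_1","pocket_next"):
        for r in recognise(p,o)[:3]:
            u,v=r["xy"][0]*640,r["xy"][1]*480; print(o,round(r["p"],2),round(u),round(v),unproj(p,u,v).round(1))
o=ctrl.get_obs();print(o)
E
```

```text
pics
top 44.83251550502849 323.23329056799963 240.9419405044614 -0.15716020106691883 [[-0.021, -1.0, -0.003, 71.31], [0.977, -0.022, 0.21, -565.813], [-0.21, 0.002, 0.978, -1301.051], [0.0, 0.0, 0.0, 1.0]]
knob 0.53 304 291 [446.  105.5  93.2]
index_base 0.61 276 197 [652.3 163.4 143.5]
index_base 0.37 303 288 [452.7 106.6  92.5]
carousel 0.9 309 258 [531.3  93.5  40.4]
carousel 0.67 325 206 [652.1  53.2  55.9]
petri_dish_1 0.94 376 134 [852.  -80.7  12. ]
petri_dish_1 0.72 212 371 [270.5 325.2  12.7]
petri_dish_1 0.68 326 208 [647.5  50.2  58.9]
pocket_next 0.98 311 258 [531.9  89.8  41.4]
side 46.07060775031893 312.45556294745734 239.23883152871252 -0.0685359461767989 [[0.92, 0.393, 0.011, -536.609], [-0.17, 0.374, 0.912, 7.4], [0.354, -0.84, 0.411, -1478.822], [0.0, 0.0, 0.0, 1.0]]
index_base 0.94 370 274 [698.8  59.   12. ]
index_base 0.72 280 220 [458.6  90.4  90.3]
index_base 0.39 253 206 [256.7 320.   14.1]
carousel 0.92 310 246 [550.7  60.4  51.7]
carousel 0.51 278 218 [453.4  92.4  94.2]
petri_dish_1 0.76 423 319 [854.2 -86.1  16.2]
petri_dish_1 0.74 352 259 [667.1  24.   58.4]
petri_dish_1 0.64 311 248 [555.5  57.4  50.6]
pocket_next 0.85 310 248 [552.4  54.9  51.4]
pocket_next 0.47 308 212 [420.8 346.   13.2]
{'t': 0.6, 'qpos': array([-1.22695613e+00,  4.23080094e-01,  1.62987827e+00, -2.12776734e-05,
        1.08861838e+00, -1.89555685e-02]), 'qvel': array([-5.60325204e-04,  5.70361418e-05, -1.86195150e-03,  2.31884924e-04,
        9.80820586e-04,  8.83587794e-04]), 'joint_torque': array([-3.30276589e-04, -5.44296885e+01, -2.73933238e+01,  6.44445210e-02,
        1.70902640e-02, -2.21033602e-06]), 'ee_pos': array([ 221.85027974, -584.29019069,  404.69605521]), 'orientation': array([ 3.09002564e+00,  5.66769928e-01, -2.51803748e-05]), 'ft_force': array([-0.04657511,  0.53184448, -0.20595146]), 'moment': array([0.02864167, 0.03340212, 0.03614519]), 'width': 87.71730206256645}
```

View pics/top0.png

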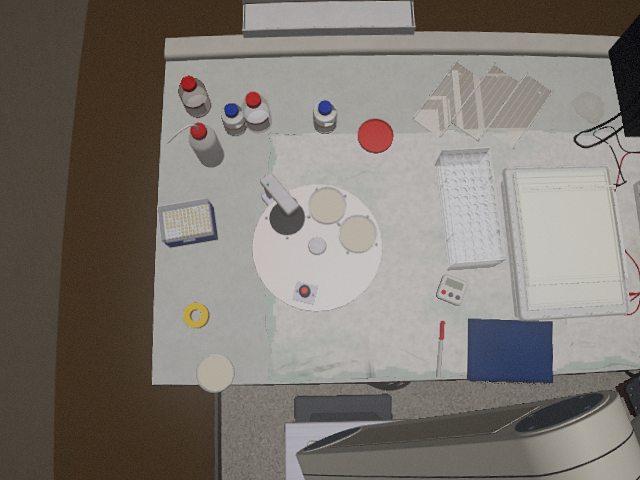

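View pics/side0.png

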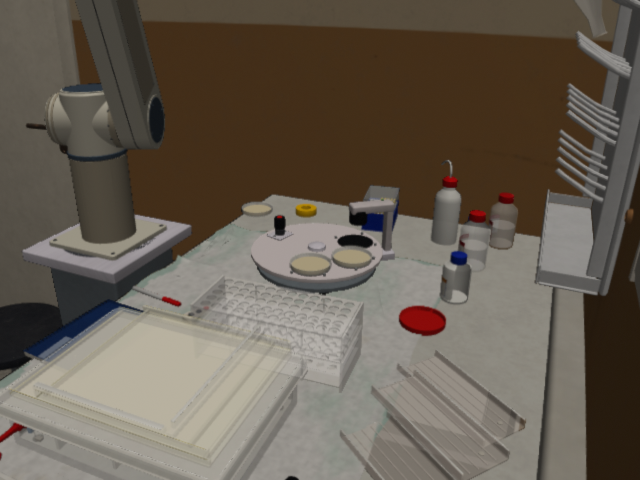

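```bash
cat > m.py <<'E'
from h import *
from scipy.optimize import least_squares
for n in ("top","side"):
    p=viewer.get_image(n); C=cloud(p); im=p["image"].astype(int)
    m=(abs(C[...,2]-44)<9)&(p["range_z"]>0)&(np.hypot(C[...,0]-560,C[...,1]-78)<175)&(im.min(-1)>100)
    m=m.astype(np.uint8); 
    k,l,s,c=cv2.connectedComponentsWithStats(m); i=1+s[1:,4].argmax(); mm=(l==i).astype(np.uint8)
    cn=max(cv2.findContours(mm,cv2.RETR_EXTERNAL,cv2.CHAIN_APPROX_NONE)[0],key=len); h=cv2.convexHull(cn)[:,0]
    P=np.array([unproj(p,u,v,plane=44)[:2] for u,v in h])
    r=least_squares(lambda q:np.hypot(P[:,0]-q[0],P[:,1]-q[1])-q[2],[560,78,155],loss="soft_l1",f_scale=2)
    print(n,"center",r.x.round(1),"zmed",np.median(C[mm>0][:,2]).round(1),len(h),np.sqrt(np.mean(r.fun**2)))
    red=(im[...,0]>120)&(im[...,1]<90)&(np.hypot(C[...,0]-450,C[...,1]-98)<60)&(C[...,2]>70)
    v,u=np.nonzero(red)
    print(" red",len(u),u.mean(),v.mean(),C[red].mean(0).round(1), "plane93",unproj(p,u.mean(),v.mean(),plane=93).round(1), "bbox",u.min(),u.max(),v.min(),v.max())
    ang=np.degrees
    K0=unproj(p,u.mean(),v.mean(),plane=93); d=K0[:2]-r.x[:2]; print(" r",np.hypot(*d),ang(np.arctan2(d[1],d[0])))
    cv2.imwrite("pics/crop_%s.png"%n,cv2.resize(cv2.cvtColor(p["image"][160:330,220:420],cv2.COLOR_RGB2BGR),None,fx=3.5,fy=3.5,interpolation=cv2.INTER_CUBIC))
E
python3 m.py
```

```text
top center [558.8  74.  153.7] zmed 43.3 56 0.6330859638204253
 red 11 303.90909090909093 289.90909090909093 [448.9 104.9  91.6] plane93 [448.7 104.8  93. ] bbox 301 307 287 293
 r 114.29591911968024 164.36786798101744
side center [562.4  71.8 155. ] zmed 43.8 37 1.0747608794029815
 red 6 279.0 216.5 [448.9 105.9  92.9] plane93 [449.  105.7  93. ] bbox 278 280 216 217
 r 118.43197015674467 163.34504880705614
```

View pics/crop_top.png

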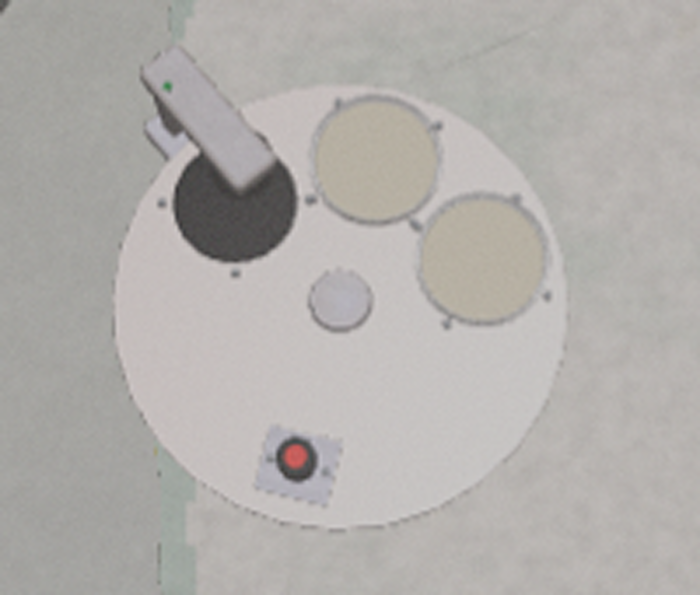

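View pics/crop_side.png

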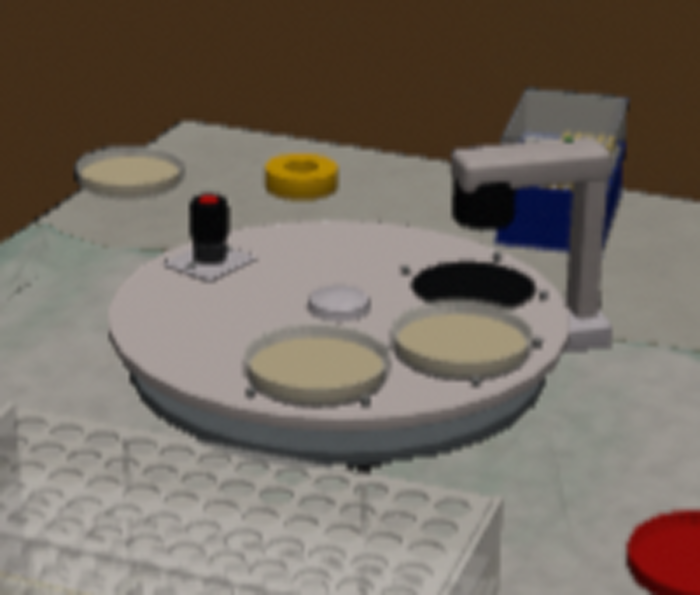

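```bash
cat > plan.py <<'E'
# usage: plan.py X Y Z yaw(deg of tool y): gives tool-frame shift (m) and rz (deg) from measured pose
import sys
from h import *
from scipy.spatial.transform import Rotation as Ro
def plan(X,Y,Z,yaw=None):
    o=ctrl.get_obs(); R=Ro.from_rotvec(o["orientation"]); d=R.inv().apply(np.array([X,Y,Z])-o["ee_pos"])
    y=R.apply([0,1,0]); a=np.degrees(np.arctan2(y[1],y[0]))
    print("t",round(o["t"],2),"tcp",o["ee_pos"].round(1),"yaw",a.round(2),"F",o["ft_force"].round(1),"w",round(o["width"],1))
    if yaw is not None:
        # shortest tilt+yaw correction
        T=Ro.from_euler("z",yaw-90,degrees=True).as_matrix(); c,s=np.cos(np.radians(yaw)),np.sin(np.radians(yaw))
        T=np.array([[-s,c,0],[c,s,0],[0,0,-1]]).T.T
        T=np.column_stack([[-s,c,0],[c,s,0],[0,0,-1]])
        print("rotvec deg",np.degrees((R.inv()*Ro.from_matrix(T)).as_rotvec()).round(2))
    print("tool shift m",(d/1000).round(4))
if __name__=="__main__": plan(*map(float,sys.argv[1:]))
E
python3 - <<'E'
from h import *
p=viewer.get_image("side"); C=cloud(p); im=p["image"].astype(int)
m=(im.max(-1)<60)&(C[...,2]>93)&(C[...,2]<140)&(np.hypot(C[...,0]-640,C[...,1]-150)<70)
print(m.sum(),C[m].mean(0),C[m].min(0),C[m].max(0))
p=viewer.get_image("top"); C=cloud(p);m=(C[...,2]>130)&(C[...,2]<155)&(np.hypot(C[...,0]-660,C[...,1]-160)<90)
Q=C[m]; print(len(Q)); print(cv2.minAreaRect(Q[:,:2].astype(np.float32)))
E
python3 plan.py 449.3 105 345 -105.7
```

```text
242 [649.37185302 127.44855446 114.82804997] [619.72592976 111.17698547  94.37999182] [697.14971308 188.06156175 133.00281838]
712
((662.5038452148438, 156.16741943359375), (104.69622039794922, 40.419166564941406), 38.470542907714844)
t 0.8 tcp [ 221.8 -584.3  404.7] yaw -69.21 F [-0.3  0.5  1.5] w 87.8
rotvec deg [ 0.    0.   36.49]
tool shift m [ 0.4573 -0.5637  0.0597]
```

```bash
python3 -m handwheel '[{"tx":0.03,"ty":-0.037},{"tx":0.0352,"ty":-0.0434,"tz":0.003},{"tx":0.0352,"ty":-0.0434,"tz":0.003},{"tx":0.0352,"ty":-0.0434,"tz":0.003},{"tx":0.0352,"ty":-0.0434,"tz":0.003},{"tx":0.0352,"ty":-0.0434,"tz":0.003},{"tx":0.0352,"ty":-0.0434,"tz":0.003},{"tx":0.0352,"ty":-0.0434,"tz":0.003}]'; python3 plan.py 449.3 105 345 -105.7
```

```text
t 0.8 tcp [ 221.8 -584.3  404.7] yaw -69.21 F [-0.3  0.5  1.5] w 87.8
rotvec deg [ 0.    0.   36.49]
tool shift m [ 0.4573 -0.5637  0.0597]$[0]: bad value
```

```bash
python3 -m handwheel '[{"tx":0.0352,"ty":-0.0434,"tz":0.005},{"tx":0.0352,"ty":-0.0434,"tz":0.005},{"tx":0.0352,"ty":-0.0434,"tz":0.005},{"tx":0.0352,"ty":-0.0434,"tz":0.005},{"rz":9},{"rz":9},{"rz":9},{"rz":9}]'; python3 plan.py 449.3 105 345 -105.7
```

```text
t 0.8 tcp [ 221.8 -584.3  404.7] yaw -69.21 F [-0.3  0.5  1.5] w 87.8
rotvec deg [ 0.    0.   36.49]
tool shift m [ 0.4573 -0.5637  0.0597]$[0]: bad value
```

```bash
python3 -m handwheel '[{"gripper":0,"tx":0.03,"ty":-0.037,"tz":0,"rx":0,"ry":0,"rz":0},{"gripper":0,"tx":0.0352,"ty":-0.0434,"tz":0.003,"rx":0,"ry":0,"rz":0},{"gripper":0,"tx":0.0352,"ty":-0.0434,"tz":0.003,"rx":0,"ry":0,"rz":0},{"gripper":0,"tx":0.0352,"ty":-0.0434,"tz":0.003,"rx":0,"ry":0,"rz":0},{"gripper":0,"tx":0.0352,"ty":-0.0434,"tz":0.003,"rx":0,"ry":0,"rz":0},{"gripper":0,"tx":0.0352,"ty":-0.0434,"tz":0.003,"rx":0,"ry":0,"rz":0},{"gripper":0,"tx":0.0352,"ty":-0.0434,"tz":0.003,"rx":0,"ry":0,"rz":0},{"gripper":0,"tx":0.0352,"ty":-0.0434,"tz":0.003,"rx":0,"ry":0,"rz":0}]'; python3 plan.py 449.3 105 345 -105.7
```

```text
t: 1.8
ee_pos: [359.6, -166.0, 384.0]
orientation: [3.09, 0.566, 0.002]
ft_force: [0.5, -1.2, -0.9]
width: 87.9
t 1.8 tcp [ 359.6 -166.   384. ] yaw -69.24 F [ 0.5 -1.2 -0.9] w 87.9
rotvec deg [ 3.000e-02 -6.000e-02  3.646e+01]
tool shift m [ 0.1799 -0.2216  0.0389]
```

```bash
python3 -m handwheel '[{"gripper":0,"tx":0.0352,"ty":-0.0434,"tz":0.006,"rx":0,"ry":0,"rz":6},{"gripper":0,"tx":0.03,"ty":-0.04,"tz":0.006,"rx":0,"ry":0,"rz":6},{"gripper":0,"tx":0.0252,"ty":-0.0464,"tz":0.006,"rx":0,"ry":0,"rz":6},{"gripper":0,"tx":0.02,"ty":-0.04,"tz":0.006,"rx":0,"ry":0,"rz":6},{"gripper":0,"tx":0.01,"ty":-0.04,"tz":0.006,"rx":0,"ry":0,"rz":6},{"gripper":0,"tx":0,"ty":0,"tz":0,"rx":0,"ry":0,"rz":6}]'; python3 plan.py 449.3 105 345 -105.7
```

```text
t: 2.55
ee_pos: [444.4, 64.1, 353.5]
orientation: [-3.114, 0.416, -0.001]
ft_force: [0.6, -0.6, -0.3]
width: 87.9
t 2.55 tcp [444.4  64.1 353.5] yaw -105.2 F [ 0.6 -0.6 -0.3] w 87.9
rotvec deg [-0.02 -0.02  0.5 ]
tool shift m [-0.006  -0.0408  0.0085]
```

```bash
python3 -m handwheel '[{"gripper":0.2,"tx":-0.006,"ty":-0.0408,"tz":0.008,"rx":0,"ry":0,"rz":0.5},{"gripper":0.4,"tx":0,"ty":0,"tz":0.04,"rx":0,"ry":0,"rz":0},{"gripper":0.4,"tx":0,"ty":0,"tz":0.0,"rx":0,"ry":0,"rz":0},{"gripper":0.4,"tx":0,"ty":0,"tz":0.0,"rx":0,"ry":0,"rz":0}]'; python3 plan.py 449.3 105 244 -105.7
python3 - <<'E'
from h import *
for n in("top","side"):
    p=viewer.get_image(n)
    cv2.imwrite("pics/c1_%s.png"%n,cv2.resize(cv2.cvtColor(p["image"][120:330,220:420],cv2.COLOR_RGB2BGR),None,fx=2.8,fy=2.8,interpolation=cv2.INTER_CUBIC))
E
```

```text
t: 3.05
ee_pos: [448.9, 102.6, 306.4]
orientation: [-3.112, 0.43, -0.0]
ft_force: [0.1, 0.4, 0.0]
width: 53.2
t 3.05 tcp [448.9 102.6 306.4] yaw -105.73 F [0.1 0.4 0. ] w 53.2
rotvec deg [-0.   -0.01 -0.03]
tool shift m [-0.0002 -0.0024  0.0624]
```

View pics/c1_side.png

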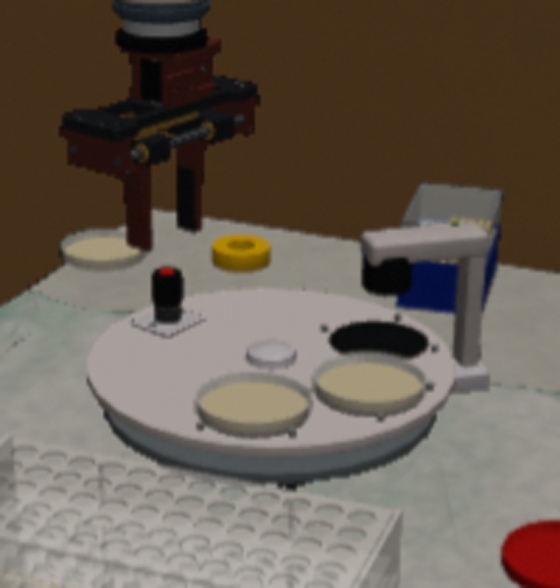

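```bash
python3 -m handwheel '[{"gripper":0.4,"tx":0,"ty":-0.0024,"tz":0.025,"rx":0,"ry":0,"rz":0},{"gripper":0.4,"tx":0,"ty":0,"tz":0.025,"rx":0,"ry":0,"rz":0},{"gripper":0.5,"tx":0,"ty":0,"tz":0.012,"rx":0,"ry":0,"rz":0},{"gripper":0.58,"tx":0,"ty":0,"tz":0,"rx":0,"ry":0,"rz":0},{"gripper":0.62,"tx":0,"ty":0,"tz":0,"rx":0,"ry":0,"rz":0},{"gripper":0.62,"tx":0,"ty":0,"tz":0,"rx":0,"ry":0,"rz":0}]'; python3 plan.py 449.3 105 244 -105.7
python3 - <<'E'
from h import *
for n in("top","side"):
    p=viewer.get_image(n)
    cv2.imwrite("pics/c2_%s.png"%n,cv2.resize(cv2.cvtColor(p["image"][170:300,230:330],cv2.COLOR_RGB2BGR),None,fx=4.5,fy=4.5,interpolation=cv2.INTER_CUBIC))
E
```

```text
t: 3.9
ee_pos: [449.5, 105.1, 244.4]
orientation: [-3.112, 0.429, -0.002]
ft_force: [0.7, -0.2, 0.0]
width: 33.3
t 3.9 tcp [449.5 105.1 244.4] yaw -105.72 F [ 0.7 -0.2  0. ] w 33.3
rotvec deg [-0.04 -0.07 -0.02]
tool shift m [-0.0002  0.0002  0.0004]
```

View pics/c2_side.png

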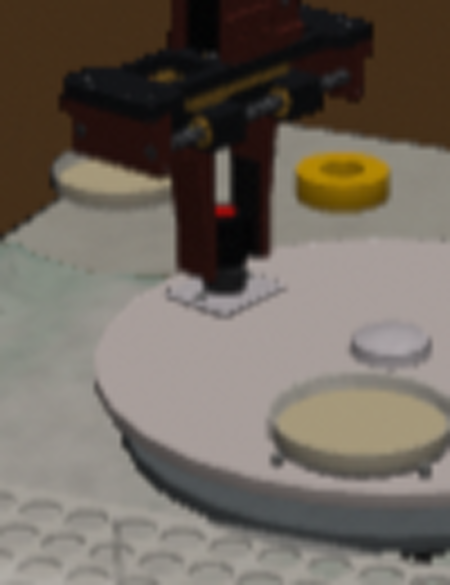

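```bash
python3 -m handwheel '[{"gripper":0.66,"tx":0,"ty":0,"tz":0,"rx":0,"ry":0,"rz":0},{"gripper":0.68,"tx":0,"ty":0,"tz":0,"rx":0,"ry":0,"rz":0},{"gripper":0.68,"tx":0,"ty":0,"tz":0,"rx":0,"ry":0,"rz":0}]'; python3 plan.py 449.3 105 244 -105.7
```

```text
t: 4.38
ee_pos: [449.2, 105.1, 243.7]
orientation: [3.112, -0.429, -0.0]
ft_force: [1.1, 0.6, -0.7]
width: 27.6
t 4.38 tcp [449.2 105.1 243.7] yaw -105.71 F [ 1.1  0.6 -0.7] w 27.6
rotvec deg [ 0.    0.   -0.01]
tool shift m [ 0.0001  0.0001 -0.0003]
```

```bash
python3 -m handwheel '[{"gripper":0.71,"tx":0,"ty":0,"tz":0,"rx":0,"ry":0,"rz":0},{"gripper":0.78,"tx":0,"ty":0,"tz":0,"rx":0,"ry":0,"rz":0},{"gripper":0.85,"tx":0,"ty":0,"tz":0,"rx":0,"ry":0,"rz":0}]'; python3 -m handwheel '[{"gripper":1,"tx":0,"ty":0,"tz":0,"rx":0,"ry":0,"rz":0},{"gripper":1,"tx":0,"ty":0,"tz":-0.003,"rx":0,"ry":0,"rz":0}]';python3 plan.py 449.3 105 244 -105.7
```

```text
t: 4.75
ee_pos: [449.2, 105.1, 243.7]
orientation: [-3.112, 0.429, 0.0]
ft_force: [0.7, 0.9, 1.1]
width: 25.5
t: 5.0
ee_pos: [449.2, 105.0, 246.4]
orientation: [3.112, -0.429, -0.0]
ft_force: [2.5, 1.3, -7.1]
width: 25.5
t 5.0 tcp [449.2 105.  246.4] yaw -105.71 F [ 2.5  1.3 -7.1] w 25.5
rotvec deg [ 0.01  0.01 -0.01]
tool shift m [0.0001 0.     0.0024]
```

```bash
python3 -m handwheel '[{"gripper":1,"tx":0,"ty":0,"tz":-0.005,"rx":0,"ry":0,"rz":0},{"gripper":1,"tx":0,"ty":0,"tz":-0.004,"rx":0,"ry":0,"rz":0},{"gripper":1,"tx":0,"ty":0,"tz":0,"rx":0,"ry":0,"rz":0},{"gripper":1,"tx":0,"ty":0,"tz":0,"rx":0,"ry":0,"rz":0}]';python3 plan.py 449.3 105 244 -105.7
python3 - <<'E'
from h import *
p=viewer.get_image("side")
cv2.imwrite("pics/c3.png",cv2.resize(cv2.cvtColor(p["image"][170:300,230:330],cv2.COLOR_RGB2BGR),None,fx=4.5,fy=4.5,interpolation=cv2.INTER_CUBIC))
E
```

```text
t: 5.5
ee_pos: [449.2, 105.0, 255.7]
orientation: [3.112, -0.429, -0.0]
ft_force: [1.8, -0.0, -9.3]
width: 25.5
t 5.5 tcp [449.2 105.  255.7] yaw -105.71 F [ 1.8 -0.  -9.3] w 25.5
rotvec deg [ 0.    0.   -0.01]
tool shift m [ 0.0001 -0.      0.0117]
```

View pics/c3.png

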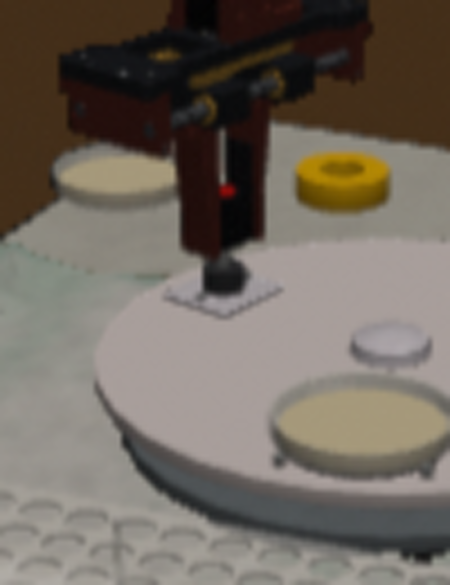

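```bash
python3 -m handwheel '[{"gripper":1,"tx":0.00005,"ty":0.002,"tz":0,"rx":0,"ry":0,"rz":-1},{"gripper":1,"tx":0.00016,"ty":0.006,"tz":0,"rx":0,"ry":0,"rz":-3},{"gripper":1,"tx":0.0003,"ty":0.008,"tz":0,"rx":0,"ry":0,"rz":-4},{"gripper":1,"tx":0.0003,"ty":0.008,"tz":0,"rx":0,"ry":0,"rz":-4}]'
cat > pos.py <<'E'
import sys
from h import *
from scipy.spatial.transform import Rotation as Ro
def pos():
    o=ctrl.get_obs(); R=Ro.from_rotvec(o["orientation"]); d=o["ee_pos"][:2]-np.array([559.7,73.1]); y=R.apply([0,1,0]); a=np.degrees(np.arctan2(y[1],y[0]))
    th=np.degrees(np.arctan2(d[1],d[0]))%360
    er=d/np.hypot(*d); et=np.array([-er[1],er[0]]); F=o["ft_force"]
    print("t %.2f turn %.2f r %.2f z %.1f yaw-turn err %.2f Frad %.1f Ftan %.1f Fz %.1f w %.1f q6 %.2f"%(o["t"],th-163.9,np.hypot(*d),o["ee_pos"][2],(a-th-90+180)%360-180,F[:2]@er,F[:2]@et,F[2],o["width"],o["qpos"][5]))
pos()
E
python3 pos.py
```

```text
t: 6.05
ee_pos: [445.4, 81.2, 255.7]
orientation: [-3.14, 0.097, -0.001]
ft_force: [3.3, 0.5, -8.6]
width: 25.9
t 6.05 turn 12.05 r 114.63 z 255.7 yaw-turn err 0.50 Frad -3.3 Ftan -0.7 Fz -8.6 w 25.9 q6 1.79
```

```bash
python3 -m handwheel '[{"gripper":1,"tx":0.0003,"ty":0.009,"tz":0,"rx":0,"ry":0,"rz":-4.5},{"gripper":1,"tx":0.0004,"ty":0.01,"tz":0,"rx":0,"ry":0,"rz":-5},{"gripper":1,"tx":0.0004,"ty":0.01,"tz":0,"rx":0,"ry":0,"rz":-5},{"gripper":1,"tx":0.0004,"ty":0.01,"tz":0,"rx":0,"ry":0,"rz":-5},{"gripper":1,"tx":0.0003,"ty":0.008,"tz":0,"rx":0,"ry":0,"rz":-4},{"gripper":1,"tx":0.0001,"ty":0.005,"tz":0,"rx":0,"ry":0,"rz":-2.5},{"gripper":1,"tx":0,"ty":0.002,"tz":0,"rx":0,"ry":0,"rz":-1},{"gripper":1,"tx":0,"ty":0,"tz":0,"rx":0,"ry":0,"rz":0}]'
python3 pos.py
```

```text
t: 7.05
ee_pos: [454.9, 28.6, 255.9]
orientation: [3.077, 0.634, 0.003]
ft_force: [4.5, 1.2, -7.8]
width: 25.6
t 7.05 turn 39.12 r 113.83 z 255.9 yaw-turn err 0.27 Frad -4.6 Ftan 0.7 Fz -7.8 w 25.6 q6 1.20
```

```bash
python3 -m handwheel '[{"gripper":1,"tx":0.0001,"ty":0.004,"tz":0,"rx":0,"ry":0,"rz":-2},{"gripper":1,"tx":0.0001,"ty":0.004,"tz":0,"rx":0,"ry":0,"rz":-2},{"gripper":1,"tx":0,"ty":0,"tz":0,"rx":0,"ry":0,"rz":0},{"gripper":1,"tx":0,"ty":0,"tz":0.002,"rx":0,"ry":0,"rz":0},{"gripper":1,"tx":0,"ty":0,"tz":0.001,"rx":0,"ry":0,"rz":0}]'
python3 pos.py
python3 -m handwheel '[{"gripper":1,"tx":0,"ty":0,"tz":0.0005,"rx":0,"ry":0,"rz":0},{"gripper":1,"tx":0,"ty":0,"tz":0,"rx":0,"ry":0,"rz":0}]'
python3 pos.py
```

```text
t: 7.68
ee_pos: [458.4, 21.5, 253.0]
orientation: [3.053, 0.74, 0.004]
ft_force: [4.8, 1.0, -8.7]
width: 25.7
t 7.67 turn 43.08 r 113.65 z 253.0 yaw-turn err 0.29 Frad -4.7 Ftan 1.3 Fz -8.7 w 25.7 q6 1.12
t: 7.92
ee_pos: [458.4, 21.5, 252.4]
orientation: [3.053, 0.74, 0.004]
ft_force: [3.8, 0.6, -8.5]
width: 25.7
t 7.92 turn 43.07 r 113.67 z 252.4 yaw-turn err 0.29 Frad -3.6 Ftan 1.2 Fz -8.5 w 25.7 q6 1.12
```

```bash
python3 -m handwheel '[{"gripper":1,"tx":0,"ty":0,"tz":0.0005,"rx":0,"ry":0,"rz":0},{"gripper":1,"tx":0,"ty":0,"tz":0,"rx":0,"ry":0,"rz":0}]'
python3 pos.py
python3 -m handwheel '[{"gripper":1,"tx":0,"ty":0,"tz":0.0005,"rx":0,"ry":0,"rz":0},{"gripper":1,"tx":0,"ty":0,"tz":0,"rx":0,"ry":0,"rz":0}]'
python3 pos.py
```

```text
t: 8.18
ee_pos: [458.4, 21.5, 252.0]
orientation: [3.053, 0.74, 0.004]
ft_force: [4.4, 1.7, -7.9]
width: 25.7
t 8.18 turn 43.07 r 113.68 z 252.0 yaw-turn err 0.29 Frad -4.7 Ftan 0.4 Fz -7.9 w 25.7 q6 1.12
t: 8.43
ee_pos: [458.4, 21.6, 251.5]
orientation: [3.053, 0.74, 0.004]
ft_force: [4.0, 1.8, -6.6]
width: 25.2
t 8.43 turn 43.06 r 113.67 z 251.5 yaw-turn err 0.31 Frad -4.4 Ftan 0.2 Fz -6.6 w 25.2 q6 1.12
```

```bash
python3 -m handwheel '[{"gripper":0.66,"tx":0,"ty":0,"tz":0,"rx":0,"ry":0,"rz":0},{"gripper":0.66,"tx":0,"ty":0,"tz":0,"rx":0,"ry":0,"rz":0},{"gripper":0.66,"tx":0,"ty":0,"tz":0,"rx":0,"ry":0,"rz":0}]'
python3 pos.py
python3 - <<'E'
from h import *
for n in("top","side"):
    p=viewer.get_image(n)
    cv2.imwrite("pics/c4_%s.png"%n,cv2.resize(cv2.cvtColor(p["image"][160:320,220:420],cv2.COLOR_RGB2BGR),None,fx=3.5,fy=3.5,interpolation=cv2.INTER_CUBIC))
E
```

```text
t: 8.8
ee_pos: [457.5, 21.4, 251.3]
orientation: [-3.053, -0.741, 0.0]
ft_force: [0.5, 0.0, 0.3]
width: 29.9
t 8.80 turn 42.93 r 114.55 z 251.3 yaw-turn err 0.46 Frad -0.5 Ftan 0.2 Fz 0.3 w 29.9 q6 1.12
```

View pics/c4_side.png

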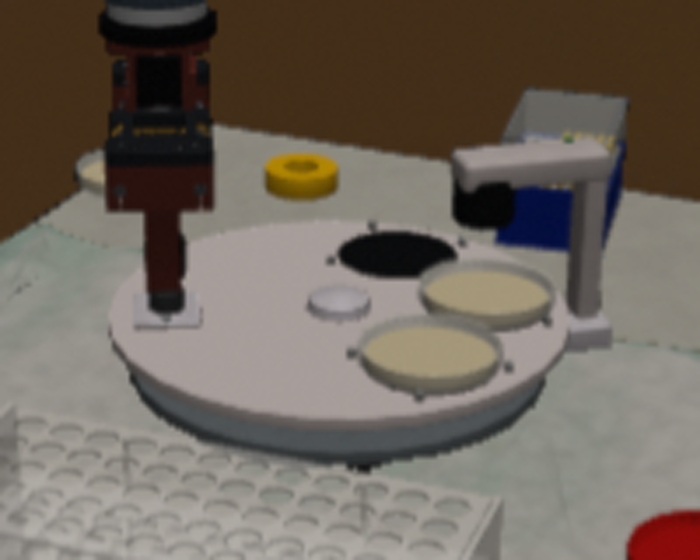

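```bash
python3 -m handwheel '[{"gripper":0.66,"tx":0,"ty":0.001,"tz":0,"rx":0,"ry":0,"rz":-0.5},{"gripper":0.66,"tx":0,"ty":0.001,"tz":0,"rx":0,"ry":0,"rz":-0.5},{"gripper":0.66,"tx":0,"ty":0.001,"tz":0,"rx":0,"ry":0,"rz":-0.5}]'
python3 pos.py
python3 -m handwheel '[{"gripper":0.66,"tx":0,"ty":0.001,"tz":0,"rx":0,"ry":0,"rz":-0.5},{"gripper":0.66,"tx":0,"ty":0.001,"tz":0,"rx":0,"ry":0,"rz":-0.5},{"gripper":0.66,"tx":0,"ty":0.001,"tz":0,"rx":0,"ry":0,"rz":-0.5}]'
python3 pos.py
```

```text
t: 9.28
ee_pos: [459.0, 18.9, 251.1]
orientation: [-3.042, -0.781, 0.0]
ft_force: [-1.2, 6.9, 0.4]
width: 30.1
t 9.28 turn 44.37 r 114.37 z 251.1 yaw-turn err 0.51 Frad -2.2 Ftan -6.6 Fz 0.4 w 30.1 q6 1.08
t: 9.65
ee_pos: [460.5, 16.2, 251.2]
orientation: [-3.032, -0.822, 0.0]
ft_force: [-1.0, 4.0, 0.5]
width: 30.0
t 9.65 turn 45.94 r 114.37 z 251.2 yaw-turn err 0.49 Frad -1.2 Ftan -3.9 Fz 0.5 w 30.0 q6 1.05
```

```bash
python3 -m handwheel '[{"gripper":0.66,"tx":0,"ty":0.001,"tz":0,"rx":0,"ry":0,"rz":-0.5},{"gripper":0.66,"tx":0,"ty":0.001,"tz":0,"rx":0,"ry":0,"rz":-0.5}]'
python3 pos.py
python3 -m handwheel '[{"gripper":0.66,"tx":0,"ty":0.001,"tz":0,"rx":0,"ry":0,"rz":-0.5},{"gripper":0.66,"tx":0,"ty":0.001,"tz":0,"rx":0,"ry":0,"rz":-0.5}]'
python3 pos.py
```

```text
t: 9.9
ee_pos: [461.5, 14.5, 251.2]
orientation: [-3.025, -0.848, 0.0]
ft_force: [-2.1, 6.5, 2.0]
width: 30.1
t 9.90 turn 46.94 r 114.36 z 251.2 yaw-turn err 0.47 Frad -1.5 Ftan -6.7 Fz 2.0 w 30.1 q6 1.03
t: 10.15
ee_pos: [462.6, 12.6, 251.2]
orientation: [3.017, 0.875, -0.0]
ft_force: [-0.9, 2.6, 1.4]
width: 29.9
t 10.15 turn 48.02 r 114.43 z 251.2 yaw-turn err 0.41 Frad -0.6 Ftan -2.7 Fz 1.4 w 29.9 q6 1.01
```

```bash
python3 -m handwheel '[{"gripper":0.66,"tx":0,"ty":0.001,"tz":0,"rx":0,"ry":0,"rz":-0.5},{"gripper":0.66,"tx":0,"ty":0.001,"tz":0,"rx":0,"ry":0,"rz":-0.5}]'
python3 pos.py
```

```text
t: 10.4
ee_pos: [463.6, 10.9, 251.1]
orientation: [3.01, 0.901, -0.0]
ft_force: [-0.6, 0.3, 0.0]
width: 30.0
t 10.40 turn 49.02 r 114.42 z 251.1 yaw-turn err 0.40 Frad 0.3 Ftan -0.6 Fz 0.0 w 30.0 q6 0.99
```

```bash
python3 -m handwheel '[{"gripper":0.66,"tx":0,"ty":0.001,"tz":0,"rx":0,"ry":0,"rz":-0.5},{"gripper":0.66,"tx":0,"ty":0.001,"tz":0,"rx":0,"ry":0,"rz":-0.5}]'
python3 pos.py
```

```text
t: 10.65
ee_pos: [464.8, 9.2, 251.1]
orientation: [3.002, 0.927, -0.0]
ft_force: [-2.1, 0.6, -0.8]
width: 29.9
t 10.65 turn 50.05 r 114.37 z 251.1 yaw-turn err 0.37 Frad 1.4 Ftan -1.7 Fz -0.8 w 29.9 q6 0.97
```

```bash
python3 -m handwheel '[{"gripper":0.66,"tx":0,"ty":0.001,"tz":0,"rx":0,"ry":0,"rz":-0.5},{"gripper":0.66,"tx":0,"ty":0.001,"tz":0,"rx":0,"ry":0,"rz":-0.5}]'
python3 pos.py
```

```text
t: 10.9
ee_pos: [466.0, 7.7, 251.2]
orientation: [2.994, 0.953, 0.0]
ft_force: [-0.7, 0.8, 0.3]
width: 30.1
t 10.90 turn 51.02 r 114.31 z 251.2 yaw-turn err 0.40 Frad 0.1 Ftan -1.1 Fz 0.3 w 30.1 q6 0.95
```

```bash
python3 -m handwheel '[{"gripper":0.66,"tx":0,"ty":0.001,"tz":0,"rx":0,"ry":0,"rz":-0.5},{"gripper":0.66,"tx":0,"ty":0.001,"tz":0,"rx":0,"ry":0,"rz":-0.5}]'
python3 pos.py
```

```text
t: 11.15
ee_pos: [467.3, 6.0, 251.3]
orientation: [2.985, 0.979, 0.001]
ft_force: [-0.2, -0.1, 0.4]
width: 29.6
t 11.15 turn 52.10 r 114.18 z 251.3 yaw-turn err 0.32 Frad 0.2 Ftan -0.1 Fz 0.4 w 29.6 q6 0.92
```

```bash
python3 -m handwheel '[{"gripper":0.66,"tx":0,"ty":0.001,"tz":0,"rx":0,"ry":0,"rz":-0.5},{"gripper":0.66,"tx":0,"ty":0.001,"tz":0,"rx":0,"ry":0,"rz":-0.5}]'
python3 pos.py
```

```text
t: 11.4
ee_pos: [468.4, 4.4, 251.2]
orientation: [2.976, 1.005, 0.0]
ft_force: [0.2, -0.6, 0.0]
width: 30.0
t 11.40 turn 53.05 r 114.26 z 251.2 yaw-turn err 0.37 Frad 0.2 Ftan 0.6 Fz 0.0 w 30.0 q6 0.90
```

```bash
python3 - <<'E'
from h import *
for n in("top","side"):
    p=viewer.get_image(n)
    cv2.imwrite("pics/c5_%s.png"%n,cv2.resize(cv2.cvtColor(p["image"][160:320,220:420],cv2.COLOR_RGB2BGR),None,fx=3.5,fy=3.5,interpolation=cv2.INTER_CUBIC))
E
```

```text
(no output)
```

View pics/c5_side.png

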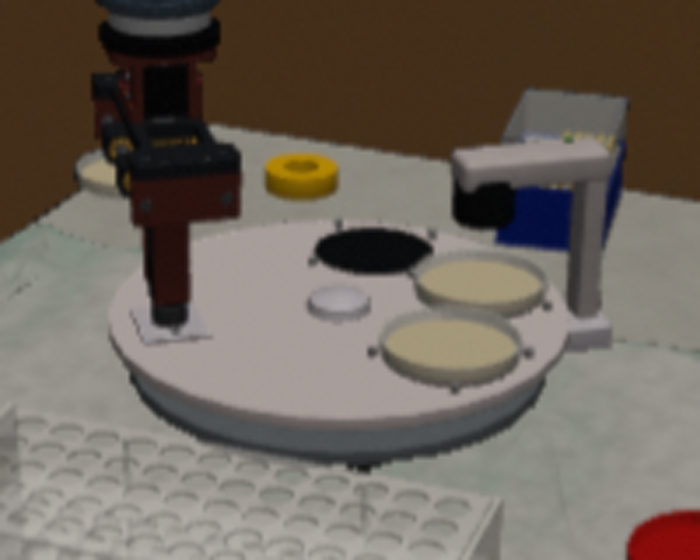

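View pics/c5_top.png

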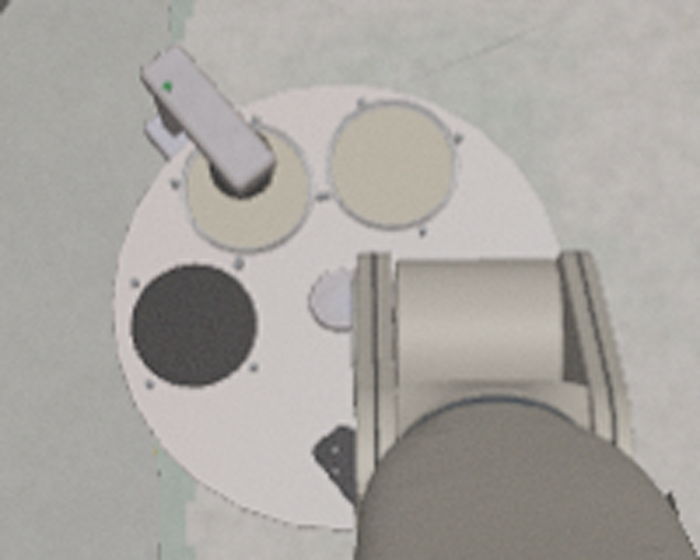

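```bash
cat > ang.py <<'E'
from h import *
import math
p=viewer.get_image("top"); im=p["image"].astype(int)
C=cloud(p)
# black disc mat marks (on turntable top) and dish yellow discs
def cen(mask,pl):
    k,l,s,c=cv2.connectedComponentsWithStats(mask.astype(np.uint8)); 
    out=[]
    for i in range(1,k):
        if s[i,4]>250: out.append((s[i,4],unproj(p,*c[i],plane=pl)))
    return out
near=np.hypot(C[...,0]-560,C[...,1]-73)<150
y=near&(im[...,0]-im[...,2]>15)&(im[...,0]>140)
for a,P in cen(y,56): print("dish",a,P.round(1),"ang",round(math.degrees(math.atan2(P[1]-73.1,P[0]-559.7)),1),round(math.hypot(P[1]-73.1,P[0]-559.7),1))
b=near&(im.max(-1)<80)&(C[...,2]<60)
for a,P in cen(b,44): print("disc",a,P.round(1),"ang",round(math.degrees(math.atan2(P[1]-73.1,P[0]-559.7)),1),round(math.hypot(P[1]-73.1,P[0]-559.7),1))
E
python3 ang.py
python3 -m handwheel '[{"gripper":0.66,"tx":0,"ty":0.001,"tz":0,"rx":0,"ry":0,"rz":-0.5},{"gripper":0.66,"tx":0,"ty":0.001,"tz":0,"rx":0,"ry":0,"rz":-0.5}]'
python3 pos.py;python3 ang.py
```

```text
dish 864 [651.   37.4  56. ] ang -21.3 98.1
dish 557 [627.2 134.2  56. ] ang 42.1 91.1
disc 546 [546.  180.1  44. ] ang 97.3 107.9
t: 11.8
ee_pos: [469.5, 2.9, 251.2]
orientation: [-2.967, -1.031, -0.0]
ft_force: [0.6, 1.5, 1.0]
width: 30.1
t 11.80 turn 54.00 r 114.29 z 251.2 yaw-turn err 0.43 Frad -1.4 Ftan -0.8 Fz 1.0 w 30.1 q6 0.88
dish 863 [650.7  37.6  56. ] ang -21.3 97.6
dish 564 [627.2 134.   56. ] ang 42.0 90.9
disc 569 [546.7 178.2  44. ] ang 97.1 105.9
```

```bash
python3 -m handwheel '[{"gripper":0.66,"tx":0,"ty":0.001,"tz":0,"rx":0,"ry":0,"rz":-0.5},{"gripper":0.66,"tx":0,"ty":0.001,"tz":0,"rx":0,"ry":0,"rz":-0.5}]'
python3 pos.py
python3 -m handwheel '[{"gripper":0.66,"tx":0,"ty":0.001,"tz":0,"rx":0,"ry":0,"rz":-0.5}]'
python3 pos.py
```

```text
t: 12.1
ee_pos: [470.7, 1.4, 251.2]
orientation: [-2.958, -1.057, 0.0]
ft_force: [0.6, 1.7, 0.7]
width: 29.5
t 12.10 turn 54.99 r 114.29 z 251.2 yaw-turn err 0.43 Frad -1.5 Ftan -1.0 Fz 0.7 w 29.5 q6 0.86
t: 12.22
ee_pos: [471.3, 0.7, 251.2]
orientation: [-2.954, -1.069, 0.0]
ft_force: [-0.4, 4.7, 1.6]
width: 30.1
t 12.22 turn 55.43 r 114.31 z 251.2 yaw-turn err 0.47 Frad -2.7 Ftan -4.0 Fz 1.6 w 30.1 q6 0.85
```

```bash
python3 -m handwheel '[{"gripper":0.66,"tx":0,"ty":0.0005,"tz":0,"rx":0,"ry":0,"rz":0}]'
python3 pos.py
python3 -m handwheel '[{"gripper":0.66,"tx":0,"ty":0.0005,"tz":0,"rx":0,"ry":0,"rz":-0.5}]'
python3 pos.py; python3 ang.py
```

```text
t: 12.35
ee_pos: [471.4, 0.5, 251.1]
orientation: [-2.953, -1.068, 0.001]
ft_force: [-2.5, 7.2, 2.1]
width: 30.2
t 12.35 turn 55.53 r 114.34 z 251.1 yaw-turn err 0.33 Frad -2.6 Ftan -7.2 Fz 2.1 w 30.2 q6 0.85
t: 12.48
ee_pos: [471.6, 0.3, 251.1]
orientation: [-2.948, -1.081, 0.001]
ft_force: [-2.7, 8.8, 3.0]
width: 29.7
t 12.47 turn 55.66 r 114.29 z 251.1 yaw-turn err 0.70 Frad -3.5 Ftan -8.5 Fz 3.0 w 29.7 q6 0.84
dish 858 [651.3  39.1  56. ] ang -20.4 97.7
dish 566 [626.4 135.7  56. ] ang 43.2 91.5
disc 573 [544.7 178.8  44. ] ang 98.1 106.8
```

```bash
python3 -m handwheel '[{"gripper":0.66,"tx":0,"ty":-0.0015,"tz":0,"rx":0,"ry":0,"rz":0},{"gripper":0.5,"tx":0,"ty":-0.0015,"tz":0,"rx":0,"ry":0,"rz":0},{"gripper":0.5,"tx":0,"ty":0,"tz":0,"rx":0,"ry":0,"rz":0}]'; python3 pos.py
python3 -m handwheel '[{"gripper":0.5,"tx":0,"ty":0,"tz":-0.02,"rx":0,"ry":0,"rz":0},{"gripper":0.5,"tx":0,"ty":0,"tz":-0.04,"rx":0,"ry":0,"rz":0},{"gripper":0.5,"tx":0,"ty":0,"tz":-0.04,"rx":0,"ry":0,"rz":0}]'; python3 pos.py; python3 ang.py
python3 - <<'E'
from h import *
for n in("top","side"):
    p=viewer.get_image(n); C=cloud(p); im=p["image"].astype(int)
    cv2.imwrite("pics/c6_%s.png"%n,cv2.resize(cv2.cvtColor(p["image"][160:320,220:420],cv2.COLOR_RGB2BGR),None,fx=3.5,fy=3.5,interpolation=cv2.INTER_CUBIC))
    red=(im[...,0]>110)&(im[...,1]<90)&(im[...,0]-im[...,1]>50)&(np.hypot(C[...,0]-471,C[...,1]-0)<50)&(C[...,2]>70)&(C[...,2]<120)
    print(n,red.sum(),C[red].mean(0) if red.any() else None, C[red][:,2].max() if red.any() else None)
E
```

```text
t: 12.9
ee_pos: [470.1, 2.0, 251.2]
orientation: [2.949, 1.082, 0.0]
ft_force: [-0.4, 0.5, 0.1]
width: 43.3
t 12.90 turn 54.51 r 114.40 z 251.2 yaw-turn err 1.88 Frad -0.0 Ftan -0.6 Fz 0.1 w 43.3 q6 0.85
t: 13.28
ee_pos: [469.9, 1.9, 352.1]
orientation: [-2.949, -1.082, 0.001]
ft_force: [1.0, 0.9, -0.4]
width: 44.1
t 13.28 turn 54.51 r 114.54 z 352.1 yaw-turn err 1.87 Frad -1.3 Ftan -0.1 Fz -0.4 w 44.1 q6 0.85
dish 780 [654.3  38.6  56. ] ang -20.0 100.7
dish 568 [626.5 135.6  56. ] ang 43.1 91.5
disc 456 [546.5 179.6  44. ] ang 97.1 107.3
top 0 None None
side 11 [471.47721541   3.36033641  93.61601976] 94.6340455950771
```

View pics/c6_side.png

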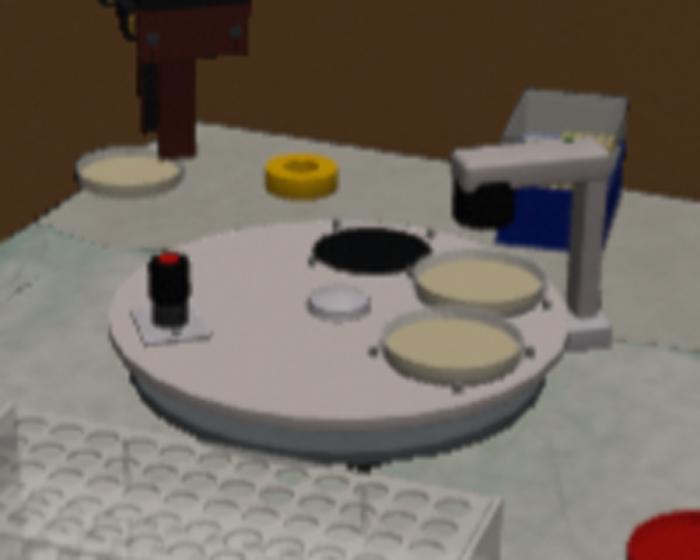

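```bash
python3 - <<'E'
from h import *
zs=[];us=[]
for i in range(5):
    p=viewer.get_image("side"); C=cloud(p); im=p["image"].astype(int)
    red=(im[...,0]>120)&(im[...,1]<90)&(np.hypot(C[...,0]-471,C[...,1]-0)<50)&(C[...,2]>70)&(C[...,2]<120)
    zs.append(np.median(C[red],0)); v,u=np.nonzero(red); us.append([u.mean(),v.mean(),red.sum()])
    h=np.hypot(C[...,0]-471,C[...,1]-3)<40; t=h&(abs(C[...,2]-44)<8)&(im.min(-1)>100); 
print(np.mean(zs,0),np.std(zs,0),np.mean(us,0), "tt",np.median(C[t][:,2]))
u=np.mean(us,0)
for z in (93,95,101): print(z,unproj(p,u[0],u[1],plane=z).round(1), np.hypot(*(unproj(p,u[0],u[1],plane=z)[:2]-[559.7,73.1])).round(1))
E
```

```text
[471.25999903   2.45755697  93.25872079] [0.34374397 0.73235332 0.40951391] [267.77777778 233.44444444   9.        ] tt 44.70621225850749
93 [471.2   3.2  93. ] 112.8
95 [473.4  -0.9  95. ] 113.7
101 [479.8 -13.  101. ] 117.5
```

View pics/c6_top.png

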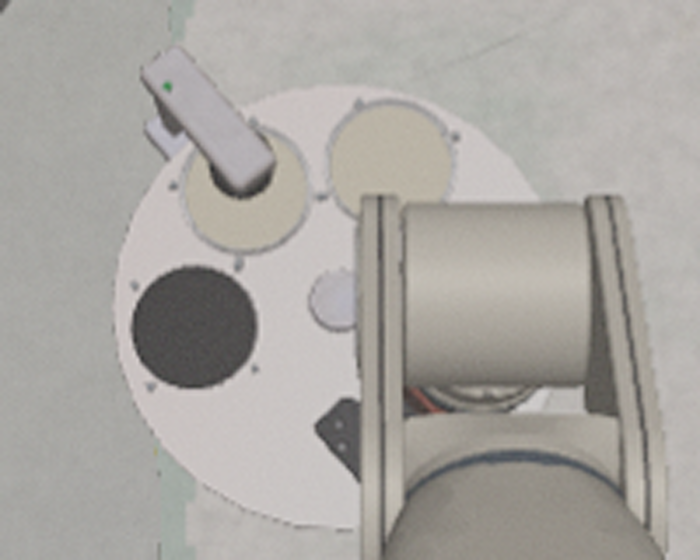

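The top view shows both dishes inside their locating pins. Dish 1, at about (246,190), is under the lens. The gripper is clear of everything, and the knob height shows the pin is home, so I'm handing in.

```bash
python3 -m handwheel '[{"gripper":0.5,"tx":0,"ty":0,"tz":0,"rx":0,"ry":0,"rz":0},{"gripper":0.5,"tx":0,"ty":0,"tz":0,"rx":0,"ry":0,"rz":0}]'; python3 -c "
from workcell import ctrl
print(ctrl.close_job())"
```

```text
t: 13.92
ee_pos: [470.0, 2.1, 350.6]
orientation: [-2.949, -1.082, 0.002]
ft_force: [0.6, -0.9, -0.4]
width: 44.1
the job is handed in; nothing more can be done
None
```

The carousel now stands at the next index hole with the pin home, dish 1 is under the reading head, and the knob is released. I handed the job in at about 13.9 s.

I drew the pin about 12 mm by its knob and turned the carousel counterclockwise to about 43°. There I set the pin down on the ring, loosened the grip, and nudged the knob on in 1 mm steps until the pin dropped in. Then I backed off and raised the gripper clear.

- **Pin home:** the knob's red top measured 93.3 mm above the bench, against 93 mm expected. The turntable read 44.7 mm there, so the knob stands 48.6 mm above it (49 mm expected).
- **Locked:** after about 1 mm of play, force built up against the push. I stopped at about 9 N at the knob, well under the 40 N limit.
- **Turn angle:** about 55° (0.96 rad), from the tool and dish positions. These readings disagreed by about 1°. The knob's radius from the side camera came out 2 mm short, which is within the camera calibration.
- **Dishes and bystanders:** both dishes showed inside their locating pins by eye. The arm hid part of the bench in the top view, and I did not re-measure the bystanders. The arm and fingers never went near them.
- **Not seen directly:** the force briefly read about zero around 50–54°, so the pin had probably already been pulled into the hole just before I noticed. I inferred the drop from the lock and the knob height.

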